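Load a probe module into the positioner dock by way of the round rest

TASK

Take the probe module with the single round brass connector on its top out of the rack and load it into the dock: standing upright in the middle of the steel pad, squarely between the two upright cheeks, and let go. The rack leaves only its narrow ends free to grip and the dock only its broad faces, so on the way set it upright in the middle of the round rest, let go of it, and take it again by the broad faces.

Things in the scene. Friction and masses are not known exactly. Their poses are not given: they have to be found in the camera images.
- module: Module to load: upright aluminium block, 22 mm thick (x) by 56 mm long (y) by 60 mm high (z up), 0.1-0.2 kg; one round brass connector (16 mm wide, 3 mm high) mid-top; same when turned half round. Origin: centre of underside. Starts in one of three rack slots. Two equal-sized modules stand in the others: one has a long black strip on top, one only two small screw heads.
- rack: Fixed grey rack, origin centre of underside. Base 64 (x) by 114 (y) by 10 mm; modules stand on it at y = -34, 0, 34 mm, length along rack x. Four partitions beside them, 4 mm thick, 46 mm long, reach 67 mm above the table (module bodies 70). 4 mm is free each side of a module: fingers fit only at its narrow ends, 5 mm past the partitions. Modules lift straight up.
- rest_top (a point): Centre of the flat top of the round rest, a fixed aluminium spool with a dark rubber-covered top 100 mm across, 30 mm above the table. Open all round. z up.
- dock_pad (a point): Centre of the top of the dock's steel pad (46 mm in x, 72 mm in y), 12 mm above the table, z up. At its y ends stand fixed aluminium cheeks 40 mm wide, 8 mm thick, 72 mm apart inside, 68 mm above the pad. The module stands between, length along y, either way round; 8 mm free at each end is too little for a finger, both broad faces (x sides) are open. Base 90 by 120 by 8 mm.
Not all that is in view belongs to the job. What is shaped like the module but brown or orange is not meant.

How it is judged (in metres and radians):
On the way:
1. the module stands upright and released on the round rest, within 25 mm of its centre (horizontal distance between module and rest_top below 0.025 m and z of module in the frame of rest_top between -0.006 and 0.006 m and angle between module's own z axis and vertical below 0.12 rad and contact force between module and the fingers below 0.1 N), for 0.2 s.
At the end, for the whole second after the job is handed in: The module with the round brass connector stands upright (within 7 degrees) on the dock's pad, within 15 mm of the pad's centre, its length within 12 degrees of the line from cheek to cheek (either way round), underside within 6 mm of the pad's top, released and at rest (horizontal distance between module and dock_pad below 0.015 m and z of module in the frame of dock_pad between -0.006 and 0.006 m and angle between module's own z axis and vertical below 0.12 rad and angle between the y axis of module and the y axis of dock_pad, either way round below 0.21 rad and contact force between module and the fingers below 0.1 N and linear speed of module below 0.02 m/s); the robot touches nothing.
It also fails if it takes over 64 s, if anything falls off the work surface, if the arm or the gripper's body presses on something with over 40 N, if the wrist force passes 120 N, or if a joint passes its speed limit or range.

ROBOT

A 7-joint arm with a two-finger parallel gripper is mounted at the origin on the work surface. World frame = base frame: x ahead of the robot, y to its left, z up, the work surface at z = 0. Lengths are in mm, angles in rad, forces in N, time in s.
With the tool pointing down it reaches from about 425 to 875 mm from the base axis. Payload 4.7 kg.
Tool frame: the origin (TCP) lies on the mounting face of the last link; the fingertips stand 182 mm ahead of it and the grasp point (between the pads) lies 164 mm ahead of it; z points along the fingers, y is the line along which they close (so a half turn about z gives the same grasp; the last joint's range is limited). The gripper opens to 87 mm and grips with 3 to 60 N. Pads are 19 mm wide; open, the fingers measure 117 mm over their backs; the gripper's body (75 mm by 190 mm) begins 51 mm behind the grasp point.
Start: joints at [1.146, 0.321, -0.07, 1.45, 0.023, 1.371, -0.057], TCP at [276.139, -588.433, 404.787] pointing down, gripper open.
Joint ranges: [-2.86, 2.86], [-0.3, 2.09], [-1.38, 1.24], [0.06, 2.45], [-1.56, 4.7], [0.09, 2.05], [-2.69, 2.69]. Speed limits (rad/s): [2.57, 2.57, 3.14, 3.14, 3.14, 3.14, 3.14].

INTERFACE

Orientations are given as a unit quaternion [w, x, y, z].
In Python, from station import status, capture, camera_model, job, boxes_of gives the robot as it stands. The module is installed in compiled form; this text tells all that it offers.
- The arm moves only by the tool arm_command, never from a script. Its argument "rows" is a list that holds one entry, the list of rows, each a list of 7 numbers: the turn, a rotation vector about the tool's x, y, z scaled (see below), then the shift along the tool's x, y, z scaled (see below), then the closure, from -1 (fully open) to 1 (shut), so that 0 is half open. A call has 1 to 12 rows; each row is the pose to reach, as a shift and turn from the pose commanded when the call began, along the tool's axes at that moment; what a row does not reach only later rows make up. The controller multiplies each number of a shift by 200 mm and each number of a turn by 90 degrees. A row lasts 1/8 s, in which the tool goes at most 62.5 mm and 10.7 degrees, less where a joint would pass 70% of its speed; a pose out of reach is approached as far as the arm can. A call with a number of a shift or a turn outside -1 to 1 is refused whole. A call with a gripper value outside its range is refused whole. The fingers move at their own pace and stop on an object; "squeeze" is the grip in N (left out, the last holds). Time passes only in rows, so rows that repeat a pose let the fingers close. It gives the time, the measured TCP pose, the force, the opening and the grip force at its end, in the units of the state.
- status.get_obs(): the state, without advancing time (a new reading comes with each control period).
- capture(name): name is "scene" or "side" or "wrist"; returns (picture, depth): 420x560x3 uint8, red, green, blue; 420x560 float32, mm along the optical axis (not along the pixel's ray), 0 where there is no reading.
- camera_model(name): a dict with "fov_y" (degrees; the focal length in pixels is half the picture's height over the tangent of half this angle, whatever the lens; pixels are square), "cx", "cy" (the principal point, pixels), "extrinsics" (4x4, takes a point from camera to world coordinates). Camera axes: x right, y up, looking along -z (the intrinsics and any distortion apply to the point x, -y, -z); pixel columns grow to the right and rows downward; lengths in mm; the calibration is good to about 2 mm. A picture is of the moment at which its call begins: read the wrist's pose just before it. camera_model takes no time and is no camera call; for the wrist camera it gives the pose at the moment of the call.
- job.close_job(): hands the job in; it is judged then, once.
Trained networks look in the newest picture that a camera, given by its name, has taken for a name from the list of things; names that differ only in an ending like _2 or _b are one class to them, and where a whole thing is asked for, a point or a joint stands for the part that bears it (a point fixed in the world has none). Each returns a list of dicts, best first, with "score" (0 to 1); they miss things now and then, are a little off and sometimes report something else, mostly with a low value. They report only what shows in the picture. A call takes as long as a camera call. They do not tell look-alikes from the thing itself.
- boxes_of(camera, query): "location" ([x, y, z] in mm, in world coordinates, good to about 4 mm: the middle of the surface that is visible of it).
The state is a dict: "time_s": time; "joint_positions": joint angles; "dq": joint speeds; "joint_torque": joint torques, N m; "position": TCP position; "orientation": TCP orientation; "ft_force": force on the tool from outside, world axes, zero at the start; "wrist_torque": the same for the moment, N m; "opening": opening from 0.0 (shut) to 1.0 (fully open); "grip_force": force on a finger pad.
Only numpy, scipy, OpenCV 4.12 (cv2) and the standard library are available. Lean on these libraries where they do the work, as an engineer would, in place of code of your own. Each camera call takes 0.05 s, during which the arm holds its last target. There are 200 camera calls.

## Working session

There is one attempt and no reset: what is moved stays moved. The work goes in short steps, Python scripts to look and compute and a tool call to move; the robot and the scene stay as the last step left them, time stands still between calls to the robot, and variables do not carry over. Pictures are saved under pics/ and viewed, at most 10 in all, crops included, and the job is handed in when it is done.

Besides the shell and the picture viewer there is one more tool, called after ">>>" in YAML: its name, and indented under it one key for each argument. arm_command: Moves the arm, as the interface text tells. Its arguments: {"type":"object","properties":{"rows":{"type":"array","items":{"type":"array","items":{"type":"array","items":{"type":"number"}}}},"squeeze":{"type":"number"}},"required":["rows"]}

```bash
mkdir -p pics
cat > h.py <<'E'
import numpy as np, cv2
from station import status, capture, camera_model, job, boxes_of
from scipy.spatial.transform import Rotation as R
def cloud(name):
    m=camera_model(name); rgb,d=capture(name)
    h,w=d.shape; f=h/2/np.tan(np.radians(m['fov_y'])/2)
    u,v=np.meshgrid(np.arange(w),np.arange(h))
    p=np.stack([(u-m['cx'])/f*d,-(v-m['cy'])/f*d,-d],-1)
    E=np.array(m['extrinsics']); P=p@E[:3,:3].T+E[:3,3]; P[d==0]=np.nan
    return rgb,d,P
def save(n,rgb): cv2.imwrite(f'pics/{n}.png',rgb[...,::-1])
def pose():
    o=status.get_obs(); q=o['orientation']
    return o,np.array(o['position']),R.from_quat([q[1],q[2],q[3],q[0]])
E
python3 - <<'E'
from h import *
o,p,r=pose(); print(o); print(r.as_matrix().round(3))
ims=[]
for n in ['scene','side']:
    m=camera_model(n); print(n,m)
    rgb,d,P=cloud(n); np.save(n+'.npy',P); cv2.imwrite(f'pics/{n}.png',rgb[...,::-1])
    for q in ['module','rack','rest_top','dock_pad']:
        try: print(n,q,[(np.round(b['location']),round(b['score'],2)) for b in boxes_of(n,q)])
        except Exception as e: print(q,e)
E
```

```text
{'time_s': 0.0, 'joint_positions': array([ 1.14608128,  0.32180291, -0.07007275,  1.45171571,  0.02260933,
        1.37079148, -0.0569075 ]), 'dq': array([-0.00112505, -0.00163428,  0.00044389,  0.00139986,  0.00095986,
       -0.00062327, -0.00131768]), 'joint_torque': array([-8.51415225e-04, -4.91293252e+01, -4.04530624e-01, -3.12525594e+01,
       -6.39201910e-02,  4.37994674e-02,  1.76368476e-04]), 'position': array([ 276.0332677 , -588.23446904,  403.65370096]), 'orientation': array([-9.28228860e-04,  9.76024545e-01,  2.17658348e-01, -2.65163925e-04]), 'ft_force': array([0.12484772, 0.37763595, 0.31795376]), 'wrist_torque': array([ 0.02961819, -0.02034456, -0.02528493]), 'grip_force': 0.0, 'opening': 0.9974196372834032}
[[ 0.905  0.425 -0.001]
 [ 0.425 -0.905  0.002]
 [-0.    -0.002 -1.   ]]
scene {'fov_y': 42.78073725206419, 'cx': 286.17515851041424, 'cy': 201.47429300812493, 'extrinsics': array([[ 2.56500489e-01, -8.02630352e-01,  5.38509069e-01,
         1.06698249e+03],
       [ 9.66406088e-01,  2.22385803e-01, -1.28855841e-01,
        -8.51283059e+01],
       [-1.63331628e-
[... 463 characters left out ...]
'fov_y': 47.52743899640736, 'cx': 278.2526151106101, 'cy': 206.05367845607577, 'extrinsics': array([[ 9.74307487e-01,  1.40137762e-01, -1.76313155e-01,
         3.87392830e+02],
       [-2.25107783e-01,  5.81005456e-01, -7.82150335e-01,
        -7.06615693e+02],
       [-7.16989222e-03,  8.01744390e-01,  5.97624067e-01,
         6.36136069e+02],
       [ 0.00000000e+00,  0.00000000e+00,  0.00000000e+00,
         1.00000000e+00]])}
side module [(array([513., 179.,  69.]), 0.7), (array([634., 184.,  38.]), 0.62), (array([455.,  86.,  39.]), 0.55)]
side rack [(array([517., 171.,  30.]), 0.83)]
side rest_top [(array([584., -15.,  31.]), 0.83)]
side dock_pad [(array([ 554., -300.,   12.]), 0.88)]
```

View pics/scene.png

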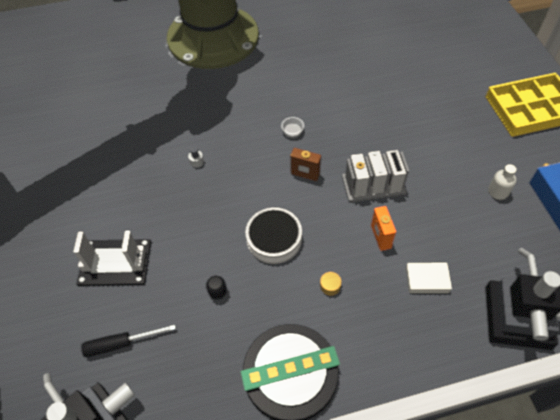

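View pics/side.png

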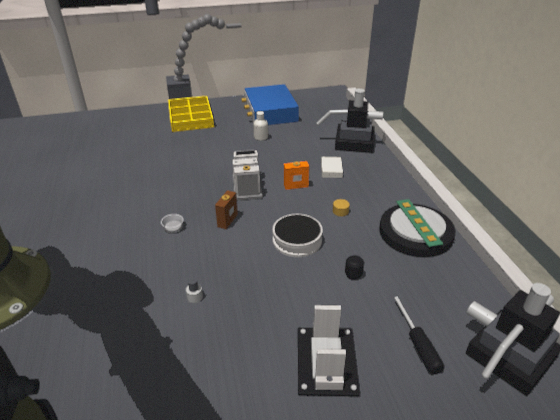

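Scene: the rack is at (376,175), the round rest at (274,233) and the dock at (115,260). Look-alikes for the wanted module are the rack slots at (358,160) with a brass dot, (376,158) and (398,158) with a black strip, plus the brown block at (305,164) and the orange block at (383,228). By the description I choose (358,160), and I'll check it in a crop.

Run:
```python
from h import *
rgb=cv2.imread('pics/scene.png'); cv2.imwrite('pics/crop.png',cv2.resize(rgb[135:215,320:430],None,fx=6,fy=6,interpolation=cv2.INTER_CUBIC))
def rect(pts,l):
    if len(pts)<8: print(l,len(pts)); return
    (c,s,a)=cv2.minAreaRect(pts[:,:2].astype(np.float32)); print(l,len(pts),'c',np.round(c,1),'s',np.round(s,1),'a',round(a,1),'med z',np.median(pts[:,2]).round(1))
for n in ['scene','side']:
    P=np.load(n+'.npy'); Q=P.reshape(-1,3)
    def box(x0,x1,y0,y1,z0,z1): 
        return Q[(Q[:,0]>x0)&(Q[:,0]<x1)&(Q[:,1]>y0)&(Q[:,1]<y1)&(Q[:,2]>z0)&(Q[:,2]<z1)]
    rack=box(440,620,110,290,66.,76); 
    m=np.zeros((180,180),np.uint8); 
    rect(rack,n+' racktop'); 
    rect(box(440,620,110,290,5,80),n+' rack all')
    rest=box(530,660,-70,70,25,34); rect(rest,n+' rest')
    c,rr=cv2.minEnclosingCircle(rest[:,:2].astype(np.float32)); print(np.round(c,1),rr)
    dt=box(480,660,-390,-200,70,86); 
    _,lab,cen=cv2.kmeans(dt[:,:2].astype(np.float32),2,None,(3,50,.1),3,0)
    for k in (0,1): rect(dt[lab[:,0]==k],n+' cheek')
    rect(box(480,660,-390,-200,4,90),n+' dock all'); rect(box(480,660,-390,-200,10,15),n+' pad')
```

```text
scene racktop 1088 c [519.  222.9] s [107.3  60.1] a 82.4 med z 70.3
scene rack all 3052 c [514.3 198.6] s [202.  140.5] a 34.2 med z 59.1
scene rest 2123 c [585.6   5.1] s [ 99.6 100.6] a 57.5 med z 30.8
[584.    4.7] 51.865272521972656
scene cheek 144 c [ 566.7 -244.2] s [ 9.1 39.4] a 75.9 med z 79.5
scene cheek 159 c [ 547.  -321.2] s [ 9.8 41.1] a 76.4 med z 79.1
scene dock all 3384 c [ 570.7 -294.2] s [176.7 177.1] a 2.6 med z 11.5
scene pad 927 c [ 557.4 -281.5] s [116.7  87.9] a 75.3 med z 12.0
side racktop 470 c [520.5 219.2] s [108.5  57. ] a 82.3 med z 68.7
side rack all 1502 c [544.5 180.1] s [178.6 142.3] a 75.4 med z 56.6
side rest 1301 c [586.3   3.2] s [99.2 99.2] a 4.6 med z 29.2
[584.7   5.9] 52.812076568603516
side cheek 238 c [ 547.2 -322.9] s [10.3 39.2] a 73.8 med z 77.6
side cheek 188 c [ 567.2 -246. ] s [ 9.7 39.2] a 73.6 med z 77.4
side dock all 4470 c [ 557.2 -284.7] s [121.8  89.7] a 75.5 med z 10.3
side pad 439 c [ 554.7 -286.2] s [104.6  75.3] a 74.2 med z 11.3
```

View pics/crop.png

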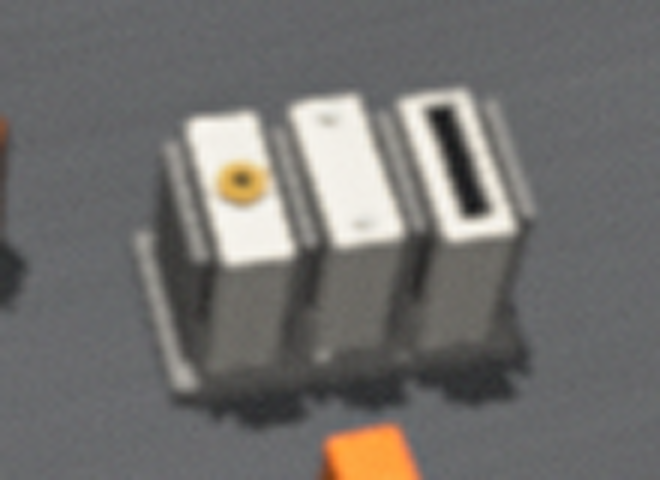

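The crop shows that the left slot has the only module with a round brass connector (crop (242,185), scene (360,166)); the middle one has screws and the right one a strip. Next I plan the approach above it.

```bash
cat >> h.py <<'E'
def plan(*targets):
    "targets (x,y,z,yaw of tool y deg); prints turn(3), shift(3) in command units for successive calls"
    o,p,r=pose(); print('t',round(o['time_s'],2),'p',p.round(1),'yaw',round(np.degrees(np.arctan2(*r.as_matrix()[1::-1,1])),1),'open',round(o['opening'],3),'grip',round(o['grip_force'],1),'F',o['ft_force'].round(1))
    for x,y,z,a in targets:
        ty=np.array([np.cos(np.radians(a)),np.sin(np.radians(a)),0]); tz=np.array([0,0,-1.]); tx=np.cross(ty,tz)
        r2=R.from_matrix(np.stack([tx,ty,tz],1)); p2=np.array([x,y,z],float)
        s=r.inv().apply(p2-p)/200; t=(r.inv()*r2).as_rotvec()/(np.pi/2)
        print((x,y,z,a),t.round(4).tolist(),s.round(4).tolist()); p,r=p2,r2
E
python3 - <<'E'
from h import *
plan((430,-400,404,-7.6),(500,-205,404,-7.6),(515,-10,404,-7.6),(515,187,404,-7.6))
m=camera_model('wrist');E=np.array(m['extrinsics']);o,p,r=pose();print(m['fov_y'],r.inv().apply(E[:3,3]-p),(r.inv()*R.from_matrix(E[:3,:3])).as_matrix().round(2))
E
```

```text
t 0.5 p [ 276.1 -588.4  404.8] yaw -64.9 open 1.006 grip 0.0 F [0.1 0.3 0. ]
(430, -400, 404, -7.6) [0.0, 0.0, -0.6362] [1.0968, -0.526, 0.0037]
(500, -205, 404, -7.6) [0.0, 0.0, 0.0] [1.0127, 0.218, 0.0]
(515, -10, 404, -7.6) [0.0, 0.0, 0.0] [0.9764, -0.0546, 0.0]
(515, 187, 404, -7.6) [0.0, 0.0, 0.0] [0.9763, -0.1303, 0.0]
66.17238359532512 [83.10183047 -0.35987077 21.32751204] [[ 0.    0.95  0.3 ]
 [ 1.   -0.   -0.  ]
 [-0.    0.3  -0.95]]
```

>>> arm_command:
  rows:
    - [[0,0,-0.1,0.1,-0.05,0,-1],[0,0,-0.2,0.22,-0.1,0,-1],[0,0,-0.3,0.36,-0.17,0,-1],[0,0,-0.4,0.5,-0.25,0,-1],[0,0,-0.5,0.64,-0.32,0,-1],[0,0,-0.6,0.78,-0.38,0,-1],[0,0,-0.636,0.9,-0.43,0,-1],[0,0,-0.636,0.95,-0.45,0,-1],[0,0,-0.636,0.95,-0.45,0,-1]]

```text
time_s: 1.62
position: [410.2, -426.1, 404.8]
orientation: [0.0, 0.753, 0.658, -0.0]
ft_force: [-0.6, -0.4, 0.3]
opening: 1.003
grip_force: 0.0
```

Run:
```python
from h import *
plan((465,-225,404,-7.6),(490,-30,404,-7.6),(512,160,404,-7.6))
```

```text
t 1.62 p [ 410.2 -426.1  404.8] yaw -7.7 open 1.003 grip 0.0 F [-0.6 -0.4  0.3]
(465, -225, 404, -7.6) [-0.0001, 0.0002, -0.0006] [1.0329, 0.1378, 0.0035]
(490, -30, 404, -7.6) [0.0, 0.0, 0.0] [0.983, -0.005, 0.0]
(512, 160, 404, -7.6) [0.0, 0.0, 0.0] [0.9562, -0.0166, 0.0]
```

>>> arm_command:
  rows:
    - [[0,0,0,0.12,0.02,0,-1],[0,0,0,0.3,0.04,0,-1],[0,0,0,0.5,0.07,0,-1],[0,0,0,0.7,0.1,0,-1],[0,0,0,0.88,0.12,0,-1],[0,0,0,1.0,0.14,0,-1]]

```text
time_s: 2.38
position: [464.3, -229.0, 404.9]
orientation: [0.0, 0.752, 0.659, -0.0]
ft_force: [0.4, -0.4, 0.0]
opening: 1.0
grip_force: 0.0
```

>>> arm_command:
  rows:
    - [[0,0,0,0.2,0,0,-1],[0,0,0,0.4,0,0,-1],[0,0,0,0.6,0,0,-1],[0,0,0,0.8,0,0,-1],[0,0,0,1.0,0,0,-1]]

```text
time_s: 3.0
position: [490.1, -31.7, 404.8]
orientation: [0.0, 0.753, 0.658, -0.0]
ft_force: [1.2, -0.3, -0.0]
opening: 0.997
grip_force: 0.0
```

>>> arm_command:
  rows:
    - [[0,0,0,0.2,0,0.08,-1],[0,0,0,0.4,0,0.16,-1],[0,0,0,0.6,-0.01,0.24,-1],[0,0,0,0.8,-0.02,0.32,-1],[0,0,0,0.95,-0.02,0.4,-1],[0,0,0,0.97,-0.02,0.4,-1],[0,0,0,0.97,-0.02,0.4,-1]]

```text
time_s: 3.88
position: [512.3, 158.9, 325.0]
orientation: [0.0, 0.753, 0.658, -0.0]
ft_force: [0.1, -0.0, 1.1]
opening: 0.998
grip_force: 0.0
```

Run:
```python
from h import *
plan()
rgb,d,P=cloud('wrist'); save('wrist1',rgb); np.save('wrist1.npy',P)
Q=P.reshape(-1,3); C=rgb.reshape(-1,3).astype(int)
k=(Q[:,2]>68)&(Q[:,2]<78)&(abs(Q[:,0]-515)<60)&(abs(Q[:,1]-221)<80)
c,s,a=cv2.minAreaRect(Q[k][:,:2].astype(np.float32)); print('tops',np.round(c,1),np.round(s,1),a,k.sum())
b=k&(C[:,0]-C[:,2]>60); print('brass',b.sum(),np.median(Q[b],0).round(1),Q[b].min(0).round(1),Q[b].max(0).round(1))
```

```text
t 3.88 p [512.3 158.9 325. ] yaw -7.7 open 0.998 grip 0.0 F [ 0.1 -0.   1.1]
tops [521.1 223.4] [90.4 58.3] 82.4022445678711 6311
brass 256 [517.4 190.   71.8] [509.9 182.1  70.2] [524.6 197.   73.8]
```

View pics/wrist1.png

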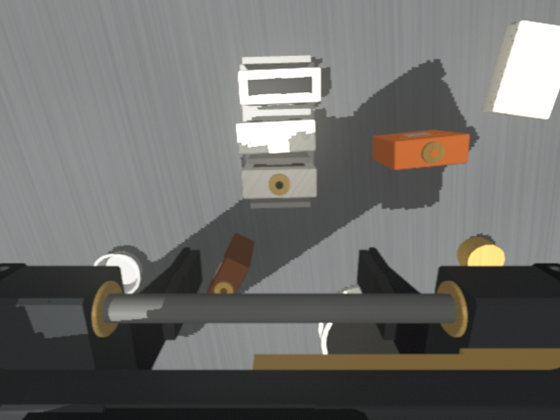

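The wrist view confirms the brass module at (280,184), the nearest in the rack, clear of the orange block (420,148) and the brown block (235,265).

Run:
```python
from h import *
plan((517,190,260,-7.6),(517,190,209,-7.6))
```

```text
t 3.92 p [512.6 158.2 325.2] yaw -7.7 open 0.999 grip 0.0 F [-0.4 -0.3  0.2]
(517, 190, 260, -7.6) [0.0005, 0.0007, -0.0013] [0.1606, 0.0003, 0.3259]
(517, 190, 209, -7.6) [0.0, 0.0, 0.0] [0.0, 0.0, 0.255]
```

>>> arm_command:
  rows:
    - [[0,0,0,0.06,0,0.03,-1],[0,0,0,0.14,0,0.1,-1],[0,0,0,0.16,0,0.2,-1],[0,0,0,0.16,0,0.28,-1],[0,0,0,0.16,0,0.33,-1],[0,0,0,0.16,0,0.39,-1],[0,0,0,0.16,0,0.45,-1],[0,0,0,0.16,0,0.51,-1],[0,0,0,0.16,0,0.55,-1],[0,0,0,0.16,0,0.58,-1],[0,0,0,0.16,0,0.58,-1],[0,0,0,0.16,0,0.58,-1]]

```text
time_s: 5.42
position: [516.8, 191.2, 209.1]
orientation: [0.0, 0.753, 0.659, 0.0]
ft_force: [-0.9, 0.7, 0.4]
opening: 0.998
grip_force: 0.0
```

>>> arm_command:
  rows:
    - [[0,0,0,0,0,0,0],[0,0,0,0,0,0,0.2],[0,0,0,0,0,0,0.4],[0,0,0,0,0,0,0.6],[0,0,0,0,0,0,0.8],[0,0,0,0,0,0,0.9],[0,0,0,0,0,0,0.9],[0,0,0,0,0,0,0.9]]
  squeeze: 25

```text
time_s: 6.42
position: [516.7, 191.0, 208.8]
orientation: [0.0, 0.753, 0.659, -0.0]
ft_force: [-0.8, -0.4, 0.9]
opening: 0.641
grip_force: 24.9
```

>>> arm_command:
  rows:
    - [[0,0,0,0,0,-0.03,0.9],[0,0,0,0,0,-0.08,0.9],[0,0,0,0,0,-0.14,0.9],[0,0,0,0,0,-0.2,0.9],[0,0,0,0,0,-0.28,0.9],[0,0,0,0,0,-0.36,0.9],[0,0,0,0,0,-0.44,0.9],[0,0,0,0,0,-0.5,0.9],[0,0,0,0,0,-0.53,0.9],[0,0,0,0,0,-0.53,0.9]]

```text
time_s: 7.68
position: [516.7, 191.0, 315.0]
orientation: [0.0, 0.753, 0.659, 0.0]
ft_force: [-0.3, 0.7, -1.0]
opening: 0.64
grip_force: 24.9
```

Run:
```python
from h import *
plan((585,5,316,75.6),(585,5,229.5,75.6))
```

```text
t 7.67 p [516.7 191.  315. ] yaw -7.6 open 0.64 grip 24.9 F [-0.3  0.7 -1. ]
(585, 5, 316, 75.6) [0.0002, 0.0003, -0.9247] [-0.8767, 0.4617, -0.0048]
(585, 5, 229.5, 75.6) [0.0, 0.0, 0.0] [0.0, 0.0, 0.4325]
```

>>> arm_command:
  rows:
    - [[0,0,-0.04,-0.04,0.02,0,0.9],[0,0,-0.12,-0.12,0.06,0,0.9],[0,0,-0.22,-0.22,0.11,0,0.9],[0,0,-0.33,-0.32,0.17,0,0.9],[0,0,-0.44,-0.42,0.22,0,0.9],[0,0,-0.55,-0.52,0.28,0,0.9],[0,0,-0.66,-0.63,0.33,0,0.9],[0,0,-0.76,-0.73,0.38,0,0.9],[0,0,-0.85,-0.81,0.42,0,0.9],[0,0,-0.9,-0.86,0.45,0,0.9],[0,0,-0.925,-0.877,0.462,0,0.9],[0,0,-0.925,-0.877,0.462,0,0.9]]

```text
time_s: 9.18
position: [584.9, 4.3, 313.9]
orientation: [-0.001, 0.126, 0.992, 0.0]
ft_force: [0.1, 0.2, -1.3]
opening: 0.644
grip_force: 24.9
```

>>> arm_command:
  rows:
    - [[0,0,0,0,0,0.04,0.9],[0,0,0,0,0,0.1,0.9],[0,0,0,0,0,0.17,0.9],[0,0,0,0,0,0.24,0.9],[0,0,0,0,0,0.3,0.9],[0,0,0,0,0,0.34,0.9],[0,0,0,0,0,0.36,0.9],[0,0,0,0,0,0.38,0.9],[0,0,0,0,0,0.39,0.9],[0,0,0,0,0,0.39,0.9]]

```text
time_s: 10.42
position: [585.0, 4.9, 236.8]
orientation: [0.0, 0.125, 0.992, -0.0]
ft_force: [-0.1, -0.1, -1.8]
opening: 0.644
grip_force: 24.9
```

Run:
```python
from h import *
plan((585,5,229.5,75.6))
Q=cloud('side')
save('side2',Q[0]); 
P=Q[2].reshape(-1,3)
k=(abs(P[:,0]-585)<60)&(abs(P[:,1]-5)<60)&(P[:,2]>20)&(P[:,2]<34); print(np.median(P[k],0).round(1),k.sum())
```

```text
t 10.43 p [585.    4.9 236.8] yaw 75.6 open 0.644 grip 24.9 F [-0.1 -0.1 -1.8]
(585, 5, 229.5, 75.6) [-0.0001, 0.0001, 0.0004] [0.0003, 0.0002, 0.0366]
[576.9 -12.   29. ] 1068
```

Now I lower it in small steps, watching the force, to find contact.

>>> arm_command:
  rows:
    - [[0,0,0,0,0,0.01,0.9],[0,0,0,0,0,0.02,0.9],[0,0,0,0,0,0.028,0.9],[0,0,0,0,0,0.034,0.9],[0,0,0,0,0,0.034,0.9],[0,0,0,0,0,0.034,0.9]]

```text
time_s: 11.22
position: [585.0, 5.0, 230.0]
orientation: [0.0, 0.125, 0.992, -0.0]
ft_force: [-0.4, -0.4, -2.8]
opening: 0.641
grip_force: 24.9
```

>>> arm_command:
  rows:
    - [[0,0,0,0,0,0.004,0.9],[0,0,0,0,0,0.008,0.9],[0,0,0,0,0,0.008,0.9]]

```text
time_s: 11.6
position: [585.1, 5.0, 228.8]
orientation: [0.0, 0.125, 0.992, -0.0]
ft_force: [-2.0, 0.2, 2.7]
opening: 0.643
grip_force: 24.9
```

>>> arm_command:
  rows:
    - [[0,0,0,0,0,0,0],[0,0,0,0,0,0,-0.5],[0,0,0,0,0,0,-1],[0,0,0,0,0,0,-1],[0,0,0,0,0,0,-1]]

```text
time_s: 12.22
position: [585.0, 4.9, 228.2]
orientation: [0.0, 0.125, 0.992, 0.0]
ft_force: [0.8, 0.1, -0.5]
opening: 0.969
grip_force: 0.0
```

>>> arm_command:
  rows:
    - [[0,0,0,0,0,-0.04,-1],[0,0,0,0,0,-0.12,-1],[0,0,0,0,0,-0.22,-1],[0,0,0,0,0,-0.33,-1],[0,0,0,0,0,-0.42,-1],[0,0,0,0,0,-0.46,-1],[0,0,0,0,0,-0.46,-1]]

```text
time_s: 13.1
position: [585.1, 4.9, 320.9]
orientation: [0.0, 0.125, 0.992, -0.0]
ft_force: [0.6, -0.6, 0.0]
opening: 1.0
grip_force: 0.0
```

>>> arm_command:
  rows:
    - [[0,0,0.08,0,0,0,-1],[0,0,0.19,0,0,0,-1],[0,0,0.3,0,0,0,-1],[0,0,0.41,0,0,0,-1],[0,0,0.52,0,0,0,-1],[0,0,0.63,0,0,0,-1],[0,0,0.74,0,0,0,-1],[0,0,0.85,0,0,0,-1],[0,0,0.95,0,0,0,-1],[0,0,1,0,0,0,-1],[0,0,1,0,0,0,-1]]

```text
time_s: 14.48
position: [584.7, 4.9, 319.4]
orientation: [-0.001, 0.79, 0.614, -0.001]
ft_force: [-1.0, 0.0, -0.2]
opening: 1.003
grip_force: 0.0
```

Run:
```python
from h import *
o,p,r=pose()
ims=[]
for n in ['wrist','scene','side']:
    rgb,d,P=cloud(n); ims.append(rgb)
    Q=P.reshape(-1,3); C=rgb.reshape(-1,3).astype(int)
    k=(Q[:,2]>84)&(Q[:,2]<98)&(abs(Q[:,0]-585)<45)&(abs(Q[:,1]-5)<45)
    print(n,k.sum())
    if k.sum()>20:
        c,s,a=cv2.minAreaRect(Q[k][:,:2].astype(np.float32)); print('top',np.round(c,1),np.round(s,1),round(a,1),np.median(Q[k][:,2]))
    b=k&(C[:,0]-C[:,2]>60)
    if b.sum(): print('brass',b.sum(),np.median(Q[b],0).round(1))
save('w3',np.vstack([ims[0][::1]])); save('s3',ims[1])
plan((585,5,230,-14.4))
```

```text
wrist 2400
top [588.4   5.3] [56.5 21.8] 76.7 88.87015347082345
brass 324 [588.4   5.8  91.8]
scene 25
top [597.1   1.5] [54.5  3.1] 76.4 86.98960143802435
side 223
top [587.3   2.6] [59.1 21.4] 75.5 88.95110450132415
brass 7 [586.8   0.9  91. ]
t 14.62 p [584.9   5.  319.8] yaw -14.3 open 1.001 grip 0.0 F [ 0.3 -1.   0.1]
(585, 5, 230, -14.4) [-0.0006, 0.0001, 0.0012] [0.0004, 0.0011, 0.4492]
```

View pics/s3.png

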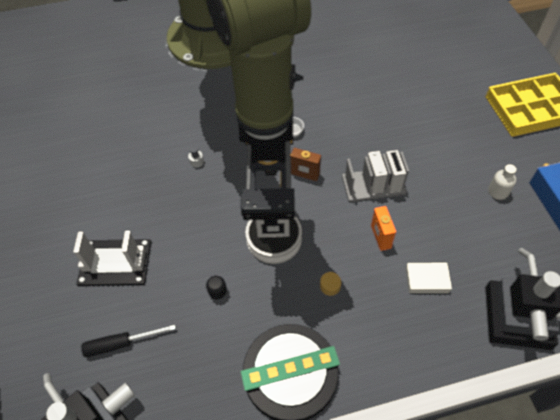

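The scene shows slot 1 empty and the module upright on the rest at about (272,228), within 4 mm of the centre. I regrasp it by the broad faces.

>>> arm_command:
  rows:
    - [[0,0,0,0.002,0.006,0.04,-1],[0,0,0,0.005,0.013,0.1,-1],[0,0,0,0.005,0.013,0.17,-1],[0,0,0,0.005,0.013,0.24,-1],[0,0,0,0.005,0.013,0.3,-1],[0,0,0,0.005,0.013,0.36,-1],[0,0,0,0.005,0.013,0.41,-1],[0,0,0,0.005,0.013,0.44,-1],[0,0,0,0.005,0.013,0.45,-1],[0,0,0,0.005,0.013,0.45,-1],[0,0,0,0.005,0.013,0.45,-1]]

```text
time_s: 16.0
position: [588.0, 5.3, 230.8]
orientation: [0.0, 0.79, 0.613, 0.0]
ft_force: [-0.7, -0.2, 0.1]
opening: 1.001
grip_force: 0.0
```

>>> arm_command:
  rows:
    - [[0,0,0,0,0,0,-0.6],[0,0,0,0,0,0,-0.3],[0,0,0,0,0,0,0],[0,0,0,0,0,0,0.2],[0,0,0,0,0,0,0.35],[0,0,0,0,0,0,0.45],[0,0,0,0,0,0,0.55],[0,0,0,0,0,0,0.7],[0,0,0,0,0,0,0.95],[0,0,0,0,0,0,0.95],[0,0,0,0,0,0,0.95]]
  squeeze: 25

```text
time_s: 17.38
position: [587.7, 5.3, 230.3]
orientation: [-0.0, 0.79, 0.613, -0.0]
ft_force: [-1.2, 0.7, -0.4]
opening: 0.251
grip_force: 24.9
```

>>> arm_command:
  rows:
    - [[0,0,0,0,0,-0.02,0.95],[0,0,0,0,0,-0.06,0.95],[0,0,0,0,0,-0.12,0.95],[0,0,0,0,0,-0.2,0.95],[0,0,0,0,0,-0.28,0.95],[0,0,0,0,0,-0.36,0.95],[0,0,0,0,0,-0.42,0.95],[0,0,0,0,0,-0.45,0.95],[0,0,0,0,0,-0.45,0.95]]

```text
time_s: 18.5
position: [587.8, 5.3, 320.6]
orientation: [0.0, 0.79, 0.613, 0.0]
ft_force: [1.7, 0.2, -2.2]
opening: 0.251
grip_force: 24.9
```

Run:
```python
from h import *
o,p,r=pose()
rgb,d,P=cloud('wrist'); save('w4',rgb)
Q=P.reshape(-1,3); C=rgb.reshape(-1,3).astype(int)
k=(Q[:,2]>172)&(Q[:,2]<190)&(abs(Q[:,0]-587)<45)&(abs(Q[:,1]-5)<45)
if k.sum()>20:
    c,s,a=cv2.minAreaRect(Q[k][:,:2].astype(np.float32)); print('top',np.round(c,1),np.round(s,1),round(a,1),np.median(Q[k][:,2]))
b=k&(C[:,0]-C[:,2]>60)
if b.sum(): print('brass',b.sum(),np.median(Q[b],0).round(1), r.inv().apply(np.median(Q[b],0)-p).round(1))
plan((570,-140,318,-14.4),(557,-283.6,318,-14.4),(557,-283.6,220,-14.4))
```

```text
top [590.   8.] [51.3 44.4] 77.4 179.06814055084874
brass 217 [5.872e+02 1.000e-01 1.822e+02] [ -5.2   0.6 138.5]
t 18.55 p [587.7   5.2 320.1] yaw -14.4 open 0.25 grip 24.9 F [-0.3  0.6 -1. ]
(570, -140, 318, -14.4) [-0.0003, 0.0001, 0.0004] [-0.7254, 0.0947, 0.0104]
(557, -283.6, 318, -14.4) [0.0, 0.0, 0.0] [-0.7116, 0.1156, 0.0]
(557, -283.6, 220, -14.4) [0.0, 0.0, 0.0] [0.0, 0.0, 0.49]
```

View pics/w4.png

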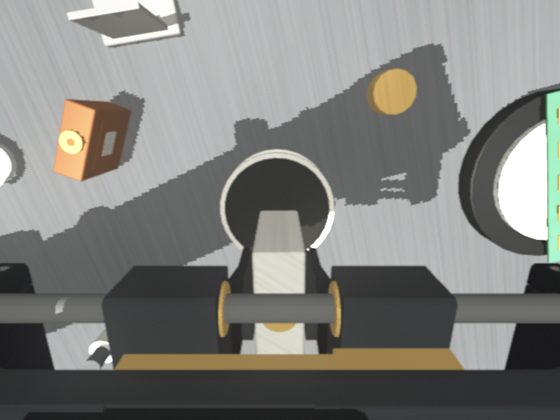

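The wrist view shows the module upright in the pads at (280,290), with the brass partly hidden by the gripper rod; it is centred. I carry it to the dock.

>>> arm_command:
  rows:
    - [[0,0,0,-0.03,0.004,0,0.95],[0,0,0,-0.09,0.01,0,0.95],[0,0,0,-0.18,0.025,0,0.95],[0,0,0,-0.28,0.04,0,0.95],[0,0,0,-0.38,0.05,0,0.95],[0,0,0,-0.48,0.065,0,0.95],[0,0,0,-0.57,0.075,0,0.95],[0,0,0,-0.65,0.085,0,0.95],[0,0,0,-0.7,0.09,0,0.95],[0,0,0,-0.725,0.095,0,0.95],[0,0,0,-0.725,0.095,0,0.95]]

```text
time_s: 19.92
position: [570.3, -139.8, 320.3]
orientation: [-0.0, 0.79, 0.613, 0.0]
ft_force: [0.8, 0.3, -2.3]
opening: 0.254
grip_force: 24.9
```

>>> arm_command:
  rows:
    - [[0,0,0,-0.03,0.004,0,0.95],[0,0,0,-0.09,0.014,0,0.95],[0,0,0,-0.18,0.03,0,0.95],[0,0,0,-0.28,0.046,0,0.95],[0,0,0,-0.38,0.06,0,0.95],[0,0,0,-0.48,0.08,0,0.95],[0,0,0,-0.57,0.093,0,0.95],[0,0,0,-0.64,0.104,0,0.95],[0,0,0,-0.69,0.112,0,0.95],[0,0,0,-0.712,0.116,0,0.95],[0,0,0,-0.712,0.116,0,0.95]]

```text
time_s: 21.3
position: [557.4, -283.4, 320.3]
orientation: [-0.0, 0.79, 0.613, 0.0]
ft_force: [0.3, -0.5, -0.9]
opening: 0.256
grip_force: 24.9
```

Run:
```python
from h import *
rgb,d,P=cloud('side'); save('side5',rgb)
Q=P.reshape(-1,3); dt=Q[(abs(Q[:,0]-557)<60)&(abs(Q[:,1]+284)<80)&(Q[:,2]>70)&(Q[:,2]<86)]
_,lab,cen=cv2.kmeans(dt[:,:2].astype(np.float32),2,None,(3,50,.1),3,0); print(len(dt),cen, cen.mean(0))
rgb,d,P=cloud('wrist'); save('w5',rgb)
Q=P.reshape(-1,3)
dt=Q[(abs(Q[:,0]-557)<60)&(abs(Q[:,1]+284)<80)&(Q[:,2]>70)&(Q[:,2]<86)]
_,lab,cen=cv2.kmeans(dt[:,:2].astype(np.float32),2,None,(3,50,.1),3,0); print(len(dt),cen, cen.mean(0))
plan((557,-283.6,225,-14.4))
```

```text
301 [[ 553.41473 -244.62527]
 [ 546.16486 -324.49762]] [ 549.7898  -284.56146]
792 [[ 577.74146 -245.82697]
 [ 558.55505 -240.88878]] [ 568.14825 -243.35788]
t 21.4 p [ 557.6 -282.8  320.4] yaw -14.3 open 0.254 grip 24.9 F [ 0.5  0.6 -1.7]
(557, -283.6, 225, -14.4) [0.0, -0.0002, 0.0011] [-0.0048, -0.0017, 0.477]
```

View pics/side5.png

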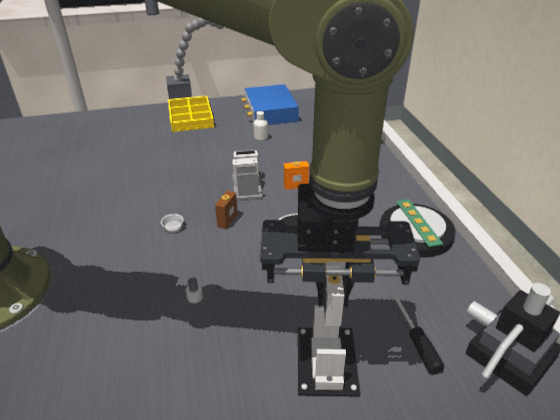

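The side view shows the module at (335,285), aligned above the dock between the cheeks (327,320) and (330,365). I lower it.

>>> arm_command:
  rows:
    - [[0,0,0,-0.002,0,0.03,0.95],[0,0,0,-0.004,0,0.08,0.95],[0,0,0,-0.004,0,0.14,0.95],[0,0,0,-0.004,0,0.2,0.95],[0,0,0,-0.004,0,0.25,0.95],[0,0,0,-0.004,0,0.3,0.95],[0,0,0,-0.004,0,0.35,0.95],[0,0,0,-0.004,0,0.4,0.95],[0,0,0,-0.004,0,0.44,0.95],[0,0,0,-0.004,0,0.47,0.95],[0,0,0,-0.004,0,0.48,0.95],[0,0,0,-0.004,0,0.48,0.95]]

```text
time_s: 22.9
position: [557.2, -284.4, 224.4]
orientation: [0.0, 0.79, 0.613, -0.0]
ft_force: [0.1, 0.3, -1.7]
opening: 0.251
grip_force: 24.9
```

>>> arm_command:
  rows:
    - [[0,0,0,0,0,0.01,0.95],[0,0,0,0,0,0.02,0.95],[0,0,0,0,0,0.03,0.95],[0,0,0,0,0,0.04,0.95],[0,0,0,0,0,0.048,0.95],[0,0,0,0,0,0.053,0.95],[0,0,0,0,0,0.053,0.95],[0,0,0,0,0,0.053,0.95]]

```text
time_s: 23.9
position: [557.2, -284.4, 213.8]
orientation: [0.0, 0.79, 0.613, -0.0]
ft_force: [0.9, -0.5, -1.9]
opening: 0.254
grip_force: 24.9
```

>>> arm_command:
  rows:
    - [[0,0,0,0,0,0.004,0.95],[0,0,0,0,0,0.008,0.95],[0,0,0,0,0,0.008,0.95]]

```text
time_s: 24.28
position: [557.2, -284.4, 212.3]
orientation: [0.0, 0.79, 0.613, -0.0]
ft_force: [-0.2, 0.5, -0.7]
opening: 0.254
grip_force: 24.9
```

>>> arm_command:
  rows:
    - [[0,0,0,0,0,0.003,0.95],[0,0,0,0,0,0.005,0.95],[0,0,0,0,0,0.005,0.95]]

```text
time_s: 24.65
position: [557.2, -284.3, 212.3]
orientation: [0.0, 0.79, 0.613, -0.0]
ft_force: [-3.0, 1.0, 6.7]
opening: 0.251
grip_force: 24.9
```

It is in contact (+6.7 N). I release and rise.

>>> arm_command:
  rows:
    - [[0,0,0,0,0,0,0.4],[0,0,0,0,0,0,0.2],[0,0,0,0,0,0,-0.2],[0,0,0,0,0,0,-0.6],[0,0,0,0,0,0,-0.8],[0,0,0,0,0,0,-0.8],[0,0,0,0,0,0,-0.8]]

```text
time_s: 25.52
position: [557.2, -284.4, 211.2]
orientation: [0.0, 0.79, 0.613, -0.0]
ft_force: [0.9, -1.1, 0.5]
opening: 0.859
grip_force: 0.0
```

>>> arm_command:
  rows:
    - [[0,0,0,0,0,-0.03,-0.8],[0,0,0,0,0,-0.1,-0.8],[0,0,0,0,0,-0.2,-0.8],[0,0,0,0,0,-0.3,-0.8],[0,0,0,0,0,-0.4,-0.8],[0,0,0,0,0,-0.5,-0.8],[0,0,0,0,0,-0.57,-0.8],[0,0,0,0,0,-0.6,-0.8],[0,0,0,0,0,-0.6,-0.8]]

```text
time_s: 26.65
position: [557.1, -284.4, 331.2]
orientation: [0.0, 0.79, 0.613, -0.0]
ft_force: [-0.3, 0.1, 0.0]
opening: 0.9
grip_force: 0.0
```

Run:
```python
from h import *
plan()
for n in ['wrist','side']:
    rgb,d,P=cloud(n); save(n+'6',rgb)
    Q=P.reshape(-1,3); C=rgb.reshape(-1,3).astype(int); D=Q[:,:2]-[557,-283.6]
    k=(Q[:,2]>64)&(Q[:,2]<78)&(np.hypot(*D.T)<33)
    if k.sum()>20:
        c,s,a=cv2.minAreaRect(Q[k][:,:2].astype(np.float32)); print(n,'top',k.sum(),np.round(c,1),np.round(s,1),round(a,1),np.percentile(Q[k][:,2],[5,50,95]).round(1))
    b=k&(C[:,0]-C[:,2]>60)
    if b.sum(): print('brass',b.sum(),np.median(Q[b],0).round(1))
```

```text
t 26.65 p [ 557.1 -284.4  331.2] yaw -14.4 open 0.9 grip 0.0 F [-0.3  0.1  0. ]
wrist top 1920 [ 558.2 -284.1] [55.5 21.8] 76.3 [69.5 70.9 74.2]
brass 248 [ 558.2 -283.6   73.8]
side top 482 [ 557.2 -285.6] [58.2 22.1] 76.5 [68.8 70.7 74.2]
brass 50 [ 556.  -286.8   73.6]
```

View pics/wrist6.png

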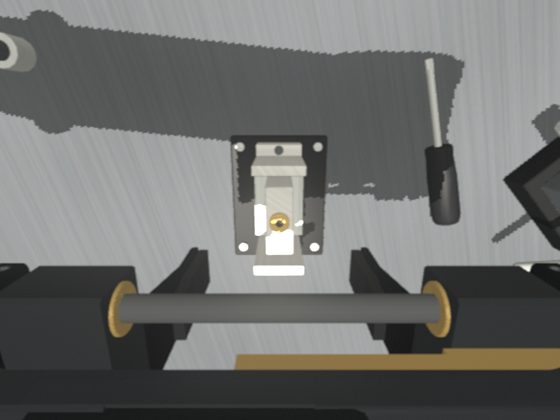

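The module (brass at (279,222)) stands upright on the pad, squarely between the cheeks and about 1–2 mm from centre. The gripper is clear, so I hand it in.

```bash
python3 -c "
from station import job; print(job.close_job())"
```

```text
the job is handed in; nothing more can be done
None
```

The brass-connector module was set on the round rest, regrasped by its broad faces and released upright in the dock, about 1–2 mm from the pad's centre and within about 1° of square; the job was handed in at about 27 s, and the station returned no verdict.

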